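# Rock a replacement stone block into a carved panel

### The job

Set the middle-sized of the three sawn stone blocks into the rectangular pocket of the carved stone panel: holding it clearly tilted, about 20 degrees, put the lower edge of one short end into the pocket first, then rock it down until it sits flat and fully home in the pocket, and let go. Leave the short block and the long block where they are.

Things in the scene. Friction and masses are not known exactly. Their poses are not given: they have to be found in the camera images.
- block_center (a point): Centre, half-way up, of the middle-sized sawn block of pale stone, the one for the pocket: loose on the table, about 0.45 kg, 90 mm long (x), 46 mm wide (y), 60 mm tall (z, up). Grasp it from above across its width. Its ends are alike; either may go first. The three blocks on the table differ only in length.
- pocket (a point): Floor centre of the pocket in the carved stone panel (fixed, 230 x 190 mm, top 64 mm above the table, carved beads 3 mm higher). x along the pocket's length, z up. 24 mm deep: the lower 10 mm are straight, 96 x 52 mm; above, all four walls slope outward to a 112 x 68 mm mouth at the panel's top. A seated block's centre is 30 mm above this point, its top 36 mm proud of the panel.
- short_block_center (a point): Centre of the short block, a bystander: same stone, 56 mm long (x), 46 mm wide, 60 mm tall, loose on the table.
- long_block_center (a point): Centre of the long block, a bystander: same stone, 128 mm long (x), 46 mm wide, 60 mm tall, loose on the table.
Not all that is in view belongs to the job. Leave any orange or yellow look-alike of the part that bears block_center alone.

How it is judged:
On the way:
1. the middle block, held and tilted over 8.6 degrees, has its lower edge in the pocket (its centre under 53 mm above the pocket's floor and within 35 mm of its centre in plan) (angle between block_center's own z axis and vertical above 0.15 rad and z of block_center in the frame of pocket below 0.053 m and horizontal distance between block_center and pocket below 0.035 m and contact force between the fingers and block above 0.5 N), for 0.1 s.
At the end, for the whole second after the job is handed in: The middle block is released in the pocket: centre within 12 mm of the pocket's centre in plan and 20-36 mm above its floor (30 when home), upright within 7 deg, its length along the pocket within 10 deg; short and long block within 30 mm of their starts (horizontal distance between block_center and pocket below 0.012 m and z of block_center in the frame of pocket between 0.02 and 0.036 m and angle between block_center's own z axis and vertical below 0.12 rad and angle between the x axis of block_center and the x axis of pocket, either way round below 0.18 rad and distance of each of short_block_center, long_block_center from where it was at the start of the episode below 0.03 m); the robot touches nothing.
It fails at once if the short or the long block is moved more than 30 mm (not (distance of short_block_center from where it was at the start of the episode below 0.03 m) or not (distance of long_block_center from where it was at the start of the episode below 0.03 m)).
It also fails if it takes over 42 s, if anything falls off the work surface, if the arm or the gripper's body presses on something with over 40 N, if the wrist force passes 120 N, or if a joint passes its speed limit or range.

### The arm

A 6-joint arm with a two-finger parallel gripper is mounted at the origin on the work surface. World frame = base frame: x ahead of the robot, y to its left, z up, the work surface at z = 0. Lengths are in m, angles in rad, forces in N, time in s.
With the tool pointing down it reaches from about 0.375 to 0.9 m from the base axis. Payload 3.1 kg.
Tool frame: the origin (TCP) lies on the front face of the gripper's body, between the roots of the fingers; the fingertips stand 73 mm ahead of it and the grasp point (between the pads) lies 54 mm ahead of it (manip.finger_overhang is the distance from the TCP to the fingertips, in m); z points along the fingers, y is the direction in which the jaws open and shut (so a half turn about z gives the same grasp; the last joint's range is limited). The gripper opens to 85 mm and grips with 20 to 120 N. Pads are 22 mm wide; open, the fingers measure 114 mm over their backs; the gripper's body (76 mm by 85 mm) begins 54 mm behind the grasp point. The pads swing forward as they close: fully open they stand 13 mm farther back than shut.
Start: joints at [0.934, 0.527, 1.433, -0, 1.181, -0.178], TCP at [0.276, 0.561, 0.304] pointing down, gripper open.
Joint ranges: [-3.08, 3.08], [-0.75, 2.2], [0.22, 2.44], [-1.43, 4.57], [0, 2.65], [-2.85, 2.85]. Speed limits (rad/s): [2.79, 2.79, 3.14, 3.14, 3.14, 3.14].

### API

Orientations are given as a unit quaternion [x, y, z, w].
In Python, from station import manip gives the robot as it stands.
- The arm moves only by the tool apply_moves, never from a script. Its argument "increments" is a list that holds one entry, the list of rows, each a list of 4 numbers: the shift along the tool's x, y, z in m, then the turn about the tool's z in degrees. In form: [[[dx, dy, dz, spin], ...]]. A call has 1 to 5 rows; each row shifts and turns the pose as measured when the row begins, along the tool's axes as they then stand; what a row does not reach is not made up. A row lasts 1/10 s, in which the tool goes at most 50 mm and 8.59 degrees, less where a joint would pass 70% of its speed; a pose out of reach is approached as far as the arm can. A call with a gripper value outside its range is refused whole. "fingers" is the opening, from 0 (shut) to 1 (fully open), set as the call begins (left out, the last holds). The fingers move at their own pace and stop on an object; "newtons" is the grip in N (left out, the last holds). Time passes only in rows, so rows that do not move let the fingers close. It gives the time, the measured TCP pose, the force and the opening at its end, in the units of the state.
- manip.sense(): the state, without advancing time (a new reading comes with each control period).
- manip.snapshot(name): name is "scene" or "top" or "wrist"; returns (picture, depth): 420x560x3 uint8, red, green, blue; 420x560 float32, m along the optical axis (not along the pixel's ray), 0 where there is no reading.
- manip.camera_model(name): a dict with "mtx" (3x3 intrinsics, pixels), "distortion" ([k1, k2, p1, p2, k3] as OpenCV has them; the pictures are not rectified), "R" (3x3) and "t" (3): a world point X has camera coordinates R X + t; the wrist camera has in their place "mount" (4x4, takes a point from camera to tool coordinates, whose origin is the TCP and whose axes are the flange's). Camera axes: x right, y down, z forward; pixel columns grow to the right and rows downward; lengths in m; the calibration is good to about 2 mm. A picture is of the moment at which its call begins: read the wrist's pose just before it. camera_model takes no time and is no camera call.
- manip.sign_off(): hands the job in, once; it reports no verdict.
The state is a dict: "t": time; "q": joint angles; "qd": joint speeds; "tau": joint torques, N m; "tcp_pos": TCP position; "tool_rot": TCP orientation; "force": force on the tool from outside, world axes, zero at the start; "ft_torque": the same for the moment, N m; "finger_gap": opening from 0.0 (shut) to 1.0 (fully open).
Only numpy, scipy, OpenCV 4.12 (cv2) and the standard library are available. Lean on these libraries where they do the work, as an engineer would, in place of code of your own. Each camera call takes 0.05 s, during which the arm holds its last target.

## Working session

There is one attempt and no reset: what is moved stays moved. The work goes in short steps, Python scripts to look and compute and a tool call to move; the robot and the scene stay as the last step left them, time stands still between calls to the robot, and variables do not carry over. Pictures are saved under pics/ and viewed, and the job is handed in when it is done.

Besides the shell and the picture viewer there is one more tool, called after "Request:" as name(argument=value, ...) on one line, values as JSON. apply_moves: Moves the arm, as the interface text tells. Its arguments: {"type":"object","properties":{"increments":{"type":"array","items":{"type":"array","items":{"type":"array","items":{"type":"number"}}}},"fingers":{"type":"number"},"newtons":{"type":"number"}},"required":["increments"]}

```bash
ls; mkdir -p pics; python3 - <<'E'
from station import manip
import cv2,numpy as np
s=manip.sense();print({k:np.round(v,3) for k,v in s.items()})
for n in("scene","top","wrist"):
    p,d=manip.snapshot(n);cv2.imwrite(f"pics/{n}0.png",p[...,::-1]);np.save(f"pics/{n}0.npy",d)
    m=manip.camera_model(n);print(n,{k:np.round(v,4).tolist() for k,v in m.items()})
E
```

```text
pics
{'t': np.float64(0.0), 'q': array([ 0.934,  0.528,  1.434, -0.   ,  1.181, -0.178]), 'qd': array([ 0.001,  0.001, -0.   , -0.001, -0.001,  0.001]), 'tau': array([ 1.0000e-03, -4.4235e+01, -1.7802e+01, -0.0000e+00,  8.0000e-03,
       -0.0000e+00]), 'tcp_pos': array([0.276, 0.56 , 0.303]), 'tool_rot': array([ 0.227,  0.974, -0.001, -0.   ]), 'force': array([ 0.726,  0.003, -0.89 ]), 'ft_torque': array([ 0.   , -0.024, -0.04 ]), 'finger_gap': np.float64(1.002)}
scene {'mtx': [[402.1507, 0.0, 278.1536], [0.0, 402.1507, 216.1594], [0.0, 0.0, 1.0]], 'distortion': [-0.023, 0.0, 0.0, 0.0, 0.0], 'R': [[0.5116, 0.8592, -0.01], [0.6816, -0.4129, -0.6041], [-0.5232, 0.3023, -0.7968]], 't': [-0.1393, -0.326, 1.3504]}
top {'mtx': [[393.4029, 0.0, 279.3433], [0.0, 393.4029, 213.6952], [0.0, 0.0, 1.0]], 'distortion': [-0.0418, 0.0, 0.0, 0.0, 0.0], 'R': [[-0.0213, -0.9997, -0.008], [-0.9979, 0.0217, -0.0616], [0.0617, 0.0067, -0.9981]], 't': [-0.109, 0.4655, 1.0425]}
wrist {'mtx': [[335.5546, 0.0, 278.3235], [0.0, 335.5546, 212.6281], [0.0, 0.0, 1.0]], 'distortion': [0.0017, 0.0, 0.0, 0.0, 0.0], 'mount': [[0.0004, -0.9601, -0.2796, 0.0713], [1.0, 0.0007, -0.001, -0.0008], [0.0011, -0.2796, 0.9601, -0.0694], [0.0, 0.0, 0.0, 1.0]]}
```

View pics/scene0.png

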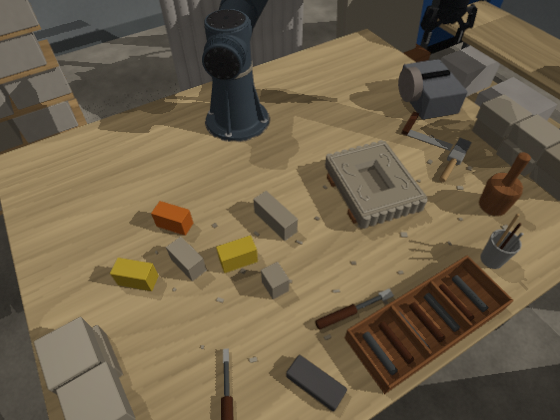

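View pics/top0.png

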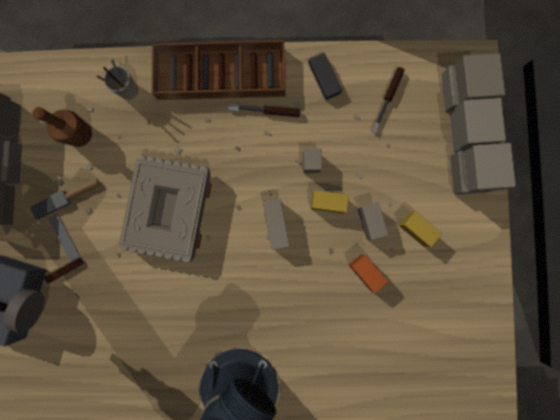

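View pics/wrist0.png

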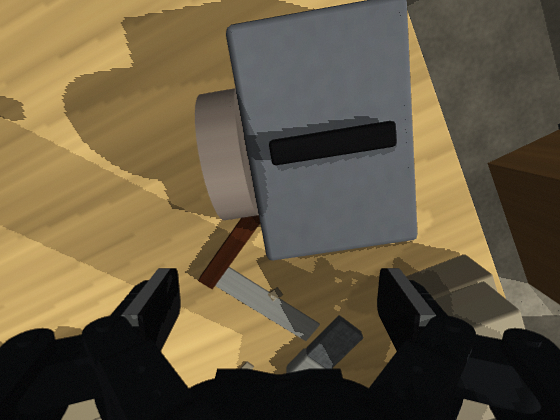

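Top view: candidates are grey blocks at (312,159) short, (276,222) long and (373,220) in between. The yellow decoys are at (330,202) and (420,229), and the orange one at (369,273). The pocket is at (165,208). The pale grey block at (373,220) fits the description, so next I measure lengths and crop it.

```bash
cat > h.py <<'E'
import cv2,numpy as np
from scipy.spatial.transform import Rotation as Ro
def rays(n,m,px,pose=None):
    u=cv2.undistortPoints(np.float64(px).reshape(-1,1,2),np.array(m['mtx']),np.array(m['distortion']))[:,0]
    d=np.c_[u,np.ones(len(u))]
    if n!='wrist':
        R=np.array(m['R']);t=np.array(m['t']);return -R.T@t, d@R
    M=np.array(m['mount']);p,q=pose;W=Ro.from_quat(q).as_matrix()
    return np.array(p)+W@M[:3,3], d@(W@M[:3,:3]).T
def onplane(o,d,z): return o+d*((z-o[2])/d[:,2])[:,None]
def cloud(n,m,depth,pose=None):
    h,w=depth.shape;uv=np.stack(np.meshgrid(np.arange(w),np.arange(h)),-1).reshape(-1,2)
    o,d=rays(n,m,uv,pose);P=(o+d*depth.reshape(-1,1)).reshape(h,w,3);return P
def analyse(n,P,pic,depth,zr,xy,r):
    ok=(depth>0)&(P[...,2]>zr[0])&(P[...,2]<zr[1])&(np.hypot(P[...,0]-xy[0],P[...,1]-xy[1])<r)
    return ok
E
python3 - <<'E'
from h import *
from station import manip
for n in('top','scene'):
    m=manip.camera_model(n);pic=cv2.imread(f'pics/{n}0.png');d=np.load(f'pics/{n}0.npy');P=cloud(n,m,d)
    ok=((d>0)&(P[...,2]>.05)&(P[...,2]<.08)).astype(np.uint8)
    hsv=cv2.cvtColor(pic,cv2.COLOR_BGR2HSV)
    nl,L,st,ce=cv2.connectedComponentsWithStats(ok)
    for i in range(1,nl):
        if st[i,4]<80: continue
        q=P[L==i]; r=cv2.minAreaRect((q[:,:2]*1000).astype(np.float32))
        print(n,ce[i].round(),st[i,4],'z',np.median(q[:,2]).round(4),'rect',np.round(r[0],1),np.round(r[1],1),round(r[2],1),'hsv',np.median(hsv[L==i],0))
a=cv2.imread('pics/top0.png')[185:260,335:420];b=cv2.imread('pics/scene0.png')[225:300,140:225]
cv2.imwrite('pics/crop0.png',np.hstack([cv2.resize(a,(397,350)),cv2.resize(b,(397,350))]))
E
```

```text
top [460. 131.] 991 z 0.0581 rect [ 673.5 -593.9] [347.   68.9] 11.9 hsv [18. 46. 81.]
top [126.  88.] 95 z 0.0655 rect [805.9 280.2] [25.2 64.1] 51.8 hsv [17. 51. 54.]
top [  5. 145.] 597 z 0.0587 rect [677.5 613.6] [ 32.  226.2] 88.2 hsv [19. 47. 42.]
top [ 77. 132.] 187 z 0.068 rect [693.  415.2] [40.7 87.2] 69.0 hsv [ 13. 160.  34.]
top [312. 159.] 394 z 0.0591 rect [ 601.9 -208.3] [44.7 56. ] 88.2 hsv [ 18.  51. 106.]
top [163. 208.] 6281 z 0.063 rect [482.6 181. ] [191.3 252.7] 78.4 hsv [ 18.  49. 105.]
top [  1. 201.] 153 z 0.0671 rect [504.6 609.8] [  7.3 106.9] 89.1 hsv [19. 46. 35.]
top [330. 201.] 629 z 0.0591 rect [ 491.2 -251. ] [90.  46.2] 80.9 hsv [ 23. 168. 139.]
top [276. 223.] 886 z 0.059 rect [ 435.8 -109.7] [127.6  45.9] 9.6 hsv [ 19.  49. 109.]
top [375. 220.] 642 z 0.0591 rect [ 437.6 -364.9] [90.  46.9] 13.3 hsv [ 19.  50. 107.]
top [422. 229.] 664 z 0.059 rect [ 413.8 -487.2] [91.5 47.1] 48.7 hsv [ 23. 169. 138.]
top [369. 273.] 637 z 0.0589 rect [ 302.  -346.3] [89.4 46.7] 37.1 hsv [ 10. 192. 137.]
top [ 28. 293.] 501 z 0.0653 rect [278.2 545.1] [203.9  75.4]
[... 828 characters left out ...]
70. 213.] 556 z 0.059 rect [ 304.7 -345. ] [93.5 49.1] 39.2 hsv [ 13. 211. 161.]
scene [502. 239.] 173 z 0.0663 rect [807.8 314.7] [37.4 33.8] 8.3 hsv [17. 31. 61.]
scene [184. 254.] 659 z 0.0591 rect [ 439.8 -362.7] [92.6 45.8] 13.6 hsv [ 19.  54. 133.]
scene [236. 249.] 659 z 0.0592 rect [ 493.7 -248.6] [90.3 47.1] 81.8 hsv [ 24. 192. 162.]
scene [497. 252.] 225 z 0.0656 rect [825.2 280.2] [65.2 28.4] 13.6 hsv [23. 19. 56.]
scene [131. 269.] 713 z 0.0598 rect [ 415.6 -486.3] [91.3 45.2] 48.3 hsv [ 24. 188. 164.]
scene [275. 276.] 471 z 0.0593 rect [ 603.6 -206.3] [45.8 57.4] 89.7 hsv [ 19.  55. 129.]
scene [107. 356.] 510 z 0.0573 rect [ 621.6 -594.2] [224.8  14.2] 3.2 hsv [ 19.  56. 105.]
```

View pics/crop0.png

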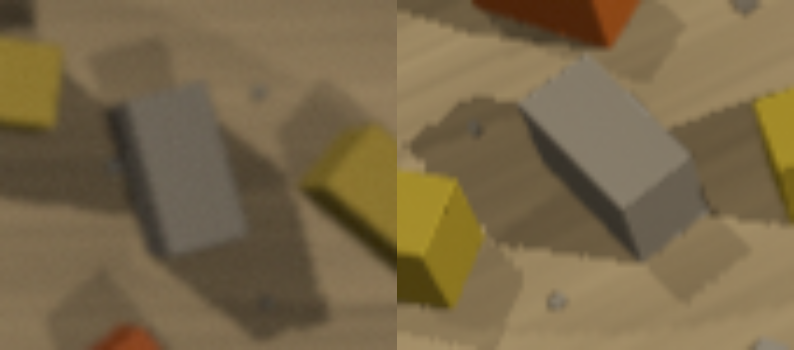

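The crop confirms a plain pale-stone block, measuring 90 x 46 mm with its top at z≈0.059 from both views. Next I measure the pocket.

```bash
python3 - <<'E'
from h import *
from station import manip
for n in('top','scene'):
    m=manip.camera_model(n);pic=cv2.imread(f'pics/{n}0.png');d=np.load(f'pics/{n}0.npy');P=cloud(n,m,d)
    near=(d>0)&(np.hypot(P[...,0]-.483,P[...,1]-.181)<.085)
    for nm,a,b in(('floor',.03,.0425),('mouth',.02,.0605)):
        k=near&(P[...,2]>a)&(P[...,2]<b)
        nl,L,st,ce=cv2.connectedComponentsWithStats(k.astype(np.uint8));i=1+np.argmax(st[1:,4]);q=P[L==i]
        r=cv2.minAreaRect((q[:,:2]*1000).astype(np.float32))
        print(n,nm,st[i,4],np.median(q[:,2]).round(4),np.round(r[0],1),np.round(r[1],1),round(r[2],1))
    cv2.imwrite(f'pics/pk_{n}.png',cv2.resize(pic[140:270,110:220] if n=='top' else pic[130:235,315:435],None,fx=4,fy=4,interpolation=2))
E
```

```text
top floor 673 0.039 [483.3 184. ] [51.7 96.3] 78.5
top mouth 1086 0.0404 [485.  180.6] [ 75.3 120.3] 78.9
scene floor 373 0.0399 [477.7 187.2] [46.9 89. ] 79.2
scene mouth 647 0.0413 [478.7 186.9] [ 67.8 109.3] 82.0
```

View pics/pk_top.png

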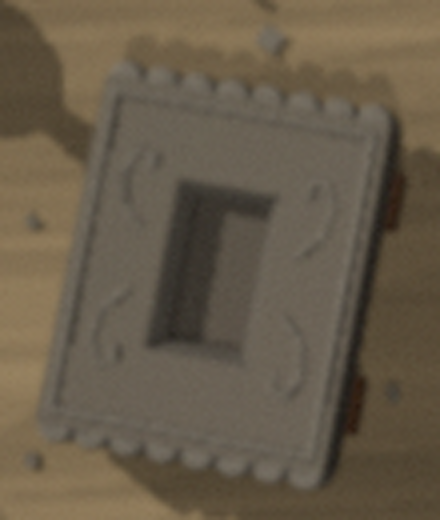

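Pocket: floor centre about (0.483, 0.184), z≈0.040, long axis at about -11.5° in the world frame. Now I write a planner that gives move numbers and head to a view above the block.

```bash
cat > plan.py <<'E'
import sys,numpy as np
from scipy.spatial.transform import Rotation as Ro
from station import manip
def plan(T,yaw,n=5,vmax=.045,wmax=8.,zfirst=False):
    s=manip.sense();p=np.array(s['tcp_pos']);R=Ro.from_quat(s['tool_rot']).as_matrix()
    a=np.degrees(np.arctan2(R[1,0],R[0,0]));print('t',round(float(s['t']),2),'tcp',p.round(4),'xang',round(a,2),'tilt',np.round(R[:,2],3),'F',np.round(s['force'],1),'gap',round(float(s['finger_gap']),3),'q',np.round(s['q'],2))
    rows=[]
    for i in range(n):
        d=np.array(T)-p;L=np.linalg.norm(d);d=d*min(1,vmax/max(L,1e-9))
        w=(yaw-a+180)%360-180;w=np.clip(w,-wmax,wmax)
        c,sn=np.cos(np.radians(a)),np.sin(np.radians(a))
        # tool x=(c,s,0), y=(s,-c,0), z=(0,0,-1)
        rows.append([round(d[0]*c+d[1]*sn,3),round(d[0]*sn-d[1]*c,3),round(-d[2],3),round(-w,1)])
        p=p+d;a=a+w
    print([rows],'left',np.round(np.array(T)-p,3))
if __name__=='__main__':
    v=list(map(float,sys.argv[1:5]));plan(v[:3],v[3],*( [int(sys.argv[5])] if len(sys.argv)>5 else []))
E
python3 plan.py 0.44 0.2 0.30 60
```

```text
t 0.15 tcp [0.2759 0.5603 0.3031] xang 153.77 tilt [-0.001 -0.001 -1.   ] F [ 0.6 -0.3 -0.6] gap 0.998 q [ 0.93  0.53  1.43 -0.    1.18 -0.18]
[[[np.float64(-0.035), np.float64(-0.028), np.float64(0.0), np.float64(8.0)], [np.float64(-0.038), np.float64(-0.023), np.float64(0.0), np.float64(8.0)], [np.float64(-0.041), np.float64(-0.018), np.float64(0.0), np.float64(8.0)], [np.float64(-0.043), np.float64(-0.012), np.float64(0.0), np.float64(8.0)], [np.float64(-0.045), np.float64(-0.006), np.float64(0.0), np.float64(8.0)]]] left [ 0.071 -0.156 -0.001]
```

Request:
apply_moves(increments=[[[-0.035,-0.028,0,8],[-0.038,-0.023,0,8],[-0.041,-0.018,0,8],[-0.043,-0.012,0,8],[-0.045,-0.006,0,8]]])

```text
t: 0.65
tcp_pos: [0.3671, 0.3545, 0.3012]
tool_rot: [0.553, 0.833, 0.0, -0.001]
force: [1.2, -0.6, 0.5]
finger_gap: 0.999
```

```bash
sed -i 's/round(d\[0\]\*c+d\[1\]\*sn,3)/float(round(d[0]*c+d[1]*sn,3))/;s/round(d\[0\]\*sn-d\[1\]\*c,3),round(-d\[2\],3),round(-w,1)/float(round(d[0]*sn-d[1]*c,3)),float(round(-d[2],3)),float(round(-w,1))/' plan.py; python3 plan.py 0.45 0.1 0.30 13.4
```

```text
t 0.65 tcp [0.3671 0.3545 0.3012] xang 112.87 tilt [-0.001  0.001 -1.   ] F [ 1.2 -0.6  0.5] gap 0.999 q [0.55 0.38 1.72 0.   1.04 0.15]
[[[-0.045, -0.004, 0.0, 8.0], [-0.045, 0.002, 0.0, 8.0], [-0.044, 0.009, 0.0, 8.0], [-0.043, 0.015, 0.0, 8.0], [-0.04, 0.021, 0.0, 8.0]]] left [ 0.013 -0.041 -0.   ]
```

Request:
apply_moves(increments=[[[-0.045,-0.004,0,8],[-0.045,0.002,0,8],[-0.044,0.009,0,8],[-0.043,0.015,0,8],[-0.04,0.021,0,8]]])

```text
t: 1.15
tcp_pos: [0.4363, 0.1304, 0.3007]
tool_rot: [0.813, 0.582, 0.001, -0.0]
force: [1.1, 0.2, -0.3]
finger_gap: 1.001
```

```bash
python3 plan.py 0.42 -0.32 0.27 13.4;  python3 - <<'E'
from h import *
from station import manip
s=manip.sense();p,d=manip.snapshot('wrist');cv2.imwrite('pics/w1.png',p[...,::-1]);np.savez('pics/w1.npz',d=d,p=s['tcp_pos'],q=s['tool_rot'])
E
```

```text
t 1.15 tcp [0.4363 0.1304 0.3007] xang 71.24 tilt [ 0.     0.001 -1.   ] F [ 1.1  0.2 -0.3] gap 1.001 q [0.04 0.3  1.85 0.   0.99 0.37]
[[[-0.043, 0.013, 0.003, 8.0], [-0.041, 0.019, 0.003, 8.0], [-0.038, 0.024, 0.003, 8.0], [-0.034, 0.029, 0.003, 8.0], [-0.03, 0.034, 0.003, 8.0]]] left [-0.008 -0.226 -0.015]
```

View pics/w1.png

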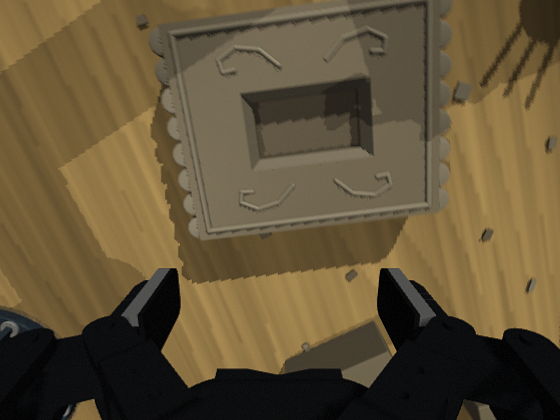

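The wrist view shows the pocket clearly, with mouth corners near (241,93), (368,78), (374,153) and (252,171). I measure it from this view.

```bash
python3 - <<'E'
from h import *
from station import manip
n='wrist';m=manip.camera_model(n);z=np.load('pics/w1.npz');d=z['d'];pose=(z['p'],z['q']);P=cloud(n,m,d,pose)
near=(d>0)&(np.hypot(P[...,0]-.483,P[...,1]-.181)<.085)
top=near&(P[...,2]>.06);print('top z',np.median(P[top][:,2]))
for nm,a,b in(('floor',.03,.0425),('mouth',.02,.0615)):
    k=near&(P[...,2]>a)&(P[...,2]<b)
    nl,L,st,ce=cv2.connectedComponentsWithStats(k.astype(np.uint8));i=1+np.argmax(st[1:,4]);q=P[L==i]
    r=cv2.minAreaRect((q[:,:2]*1000).astype(np.float32))
    print(nm,st[i,4],np.median(q[:,2]).round(4),np.round(r[0],1),np.round(r[1],1),round(r[2],1))
    c=cv2.findContours((L==i).astype(np.uint8),0,2)[0][0];print(np.round(cv2.boxPoints(cv2.minAreaRect(c))).tolist())
o,dd=rays(n,m,[[241,93],[368,78],[374,153],[252,171]],pose);X=onplane(o,dd,.064);print(X.round(4),X.mean(0).round(4))
E
```

```text
top z 0.2917836442581469
floor 5784 0.0394 [480.6 181.5] [52.2 96.5] 78.5
[[251.0, 101.0], [355.0, 87.0], [362.0, 144.0], [259.0, 157.0]]
mouth 9415 0.0401 [480.7 181.7] [ 67.4 112.1] 78.5
[[239.0, 92.0], [368.0, 75.0], [378.0, 152.0], [250.0, 169.0]]
[[0.4339 0.2245 0.064 ]
 [0.5404 0.201  0.064 ]
 [0.5298 0.1379 0.064 ]
 [0.4198 0.158  0.064 ]] [0.481  0.1804 0.064 ]
```

Request:
apply_moves(increments=[[[-0.043,0.013,0.003,8],[-0.041,0.019,0.003,8],[-0.038,0.024,0.003,8],[-0.034,0.029,0.003,8],[-0.03,0.034,0.003,8]]])

```text
t: 1.7
tcp_pos: [0.4288, -0.1029, 0.2866]
tool_rot: [0.966, 0.257, 0.003, 0.002]
force: [0.2, 0.6, -0.1]
finger_gap: 0.999
```

```bash
python3 plan.py 0.42 -0.33 0.26 13.4
```

```text
t 1.7 tcp [ 0.4288 -0.1029  0.2866] xang 29.82 tilt [ 0.008 -0.003 -1.   ] F [ 0.2  0.6 -0.1] gap 0.999 q [-0.49  0.31  1.9   0.    0.93  0.56]
[[[-0.024, 0.038, 0.005, 8.0], [-0.018, 0.041, 0.005, 8.0], [-0.012, 0.043, 0.005, 0.4], [-0.012, 0.043, 0.005, -0.0], [-0.012, 0.043, 0.005, -0.0]]] left [-0.    -0.004 -0.   ]
```

Wrist measurement: pocket at (0.4807, 0.1816), axis -11.5°, floor z≈0.0395. It agrees with the top and scene views within about 3 mm.

Request:
apply_moves(increments=[[[-0.024,0.038,0.005,8],[-0.018,0.041,0.005,8],[-0.012,0.043,0.005,0.4],[-0.012,0.043,0.005,0],[-0.012,0.043,0.005,0]]])

```text
t: 2.2
tcp_pos: [0.4171, -0.3348, 0.2611]
tool_rot: [0.994, 0.11, 0.004, 0.001]
force: [0.4, -0.3, -0.3]
finger_gap: 1.003
```

```bash
cat > blk.py <<'E'
from h import *
from station import manip
import sys
def blk(tag,xy=(.4387,-.364),zr=(.05,.075),r=.07):
    n='wrist';m=manip.camera_model(n);s=manip.sense();p,d=manip.snapshot(n)
    cv2.imwrite(f'pics/{tag}.png',p[...,::-1]);P=cloud(n,m,d,(s['tcp_pos'],s['tool_rot']))
    hsv=cv2.cvtColor(p,cv2.COLOR_RGB2HSV)
    k=(d>0)&(np.hypot(P[...,0]-xy[0],P[...,1]-xy[1])<r)&(P[...,2]>zr[0])&(P[...,2]<zr[1])&(hsv[...,1]<110)&(d>.1)
    nl,L,st,ce=cv2.connectedComponentsWithStats(k.astype(np.uint8));i=1+np.argmax(st[1:,4]);q=P[L==i]
    rr=cv2.minAreaRect((q[:,:2]*1000).astype(np.float32))
    print(st[i],np.median(q[:,2]).round(4),np.round(rr[0],1),np.round(rr[1],1),round(rr[2],1))
if __name__=='__main__': blk(sys.argv[1])
E
python3 blk.py w2; python3 plan.py 0.4387 -0.364 0.18 13.4
```

```text
[ 288  133   58  108 5895] 0.0594 [ 436.2 -364.4] [90.5 46.3] 14.1
t 2.25 tcp [ 0.4177 -0.3431  0.261 ] xang 12.44 tilt [ 0.011 -0.011 -1.   ] F [ 1.  -4.8 -0.2] gap 0.999 q [-0.9   0.47  1.7   0.    0.96  0.46]
[[[0.008, 0.013, 0.042, -1.0], [0.007, 0.012, 0.039, -0.0], [0.0, 0.0, -0.0, -0.0], [0.0, 0.0, -0.0, -0.0], [0.0, 0.0, -0.0, -0.0]]] left [0. 0. 0.]
```

View pics/w2.png

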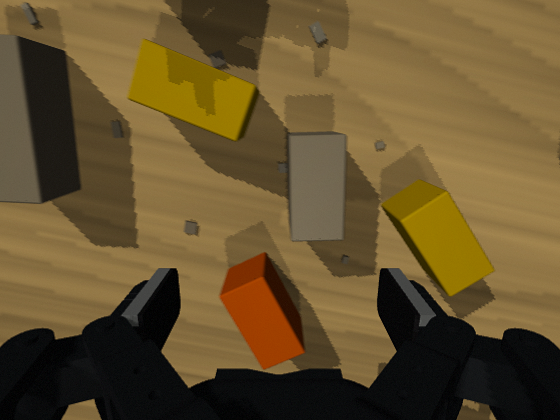

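The view shows the pale block at (317,187), with yellow neighbours whose nearest corners are (383,207) and (240,140). I narrow the jaws to 0.75 so they clear the yellow corner.

Request:
apply_moves(increments=[[[0.008,0.013,0.04,-1],[0.007,0.012,0.04,0],[0,0,0,0]]], fingers=0.75)

```text
t: 2.55
tcp_pos: [0.4398, -0.3704, 0.1792]
tool_rot: [0.993, 0.115, 0.006, 0.008]
force: [0.1, 0.4, 0.3]
finger_gap: 0.75
```

```bash
python3 blk.py w3; python3 plan.py 0.4375 -0.364 0.103 13.6
```

```text
[  220   164    81   144 10653] 0.0594 [ 436.5 -363.9] [90.2 46. ] 14.1
t 2.6 tcp [ 0.44   -0.3703  0.1816] xang 13.24 tilt [ 0.016 -0.017 -1.   ] F [-0.1 -0.1 -0.1] gap 0.75 q [-0.89  0.62  1.68  0.    0.82  0.44]
[[[-0.001, -0.004, 0.045, -0.4], [-0.0, -0.003, 0.034, -0.0], [0.0, 0.0, -0.0, -0.0], [0.0, 0.0, -0.0, -0.0], [0.0, 0.0, -0.0, -0.0]]] left [0. 0. 0.]
```

View pics/w3.png

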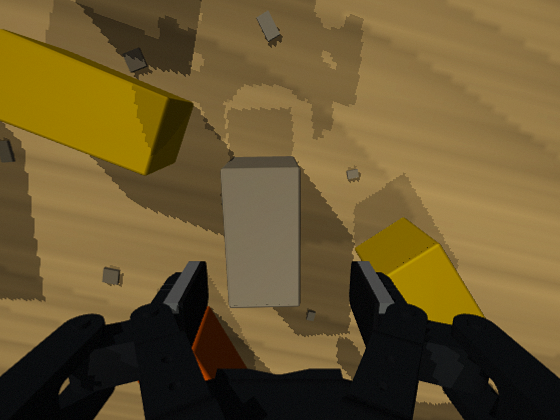

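Request:
apply_moves(increments=[[[-0.0035,-0.0095,0.02,-0.9],[0,0,0.03,0],[0,0,0.025,0],[0,0,0,0]]])

```text
t: 3.0
tcp_pos: [0.4379, -0.3623, 0.1124]
tool_rot: [0.992, 0.125, 0.009, 0.013]
force: [-0.2, 0.8, 0.7]
finger_gap: 0.748
```

```bash
python3 plan.py 0.4357 -0.3631 0.103 14.1 2
```

```text
t 3.0 tcp [ 0.4379 -0.3623  0.1124] xang 14.4 tilt [ 0.022 -0.024 -0.999] F [-0.2  0.8  0.7] gap 0.748 q [-0.89  0.73  1.73  0.    0.65  0.43]
[[[-0.002, 0.0, 0.009, 0.3], [0.0, 0.0, -0.0, -0.0]]] left [0. 0. 0.]
```

Request:
apply_moves(increments=[[[-0.003,0,0.009,0.3],[0,0,0,0]]])

```text
t: 3.2
tcp_pos: [0.4362, -0.3632, 0.1067]
tool_rot: [0.992, 0.123, 0.011, 0.015]
force: [-0.1, -0.1, -0.4]
finger_gap: 0.75
```

Request:
apply_moves(increments=[[[0,0,0,0],[0,0,0,0],[0,0,0,0],[0,0,0,0],[0,0,0,0]]], fingers=0.0, newtons=40)

```text
t: 3.7
tcp_pos: [0.4365, -0.3633, 0.1095]
tool_rot: [0.992, 0.123, 0.011, 0.016]
force: [0.2, 0.6, -4.5]
finger_gap: 0.532
```

```bash
python3 plan.py 0.4357 -0.3631 0.25 14.1 5
```

```text
t 3.7 tcp [ 0.4365 -0.3633  0.1095] xang 14.19 tilt [ 0.027 -0.03  -0.999] F [ 0.2  0.6 -4.5] gap 0.532 q [-0.89  0.73  1.74  0.    0.63  0.43]
[[[-0.0, -0.0, -0.045, 0.1], [-0.0, -0.0, -0.045, -0.0], [-0.0, -0.0, -0.045, -0.0], [-0.0, -0.0, -0.005, -0.0], [0.0, 0.0, -0.0, -0.0]]] left [0. 0. 0.]
```

Request:
apply_moves(increments=[[[0,0,-0.03,0],[0,0,-0.045,0],[0,0,-0.045,0],[0,0,-0.03,0],[0,0,0,0]]])

```text
t: 4.2
tcp_pos: [0.4312, -0.3581, 0.26]
tool_rot: [0.992, 0.123, 0.009, 0.012]
force: [1.6, -1.0, -5.6]
finger_gap: 0.534
```

```bash
python3 - <<'E'
from h import *
from station import manip
a=manip.snapshot('scene')[0];b=manip.snapshot('wrist')[0]
cv2.imwrite('pics/s4.png',a[100:400,60:360,::-1].repeat(2,0).repeat(2,1));cv2.imwrite('pics/w4.png',b[...,::-1])
E
python3 plan.py 0.44 -0.1 0.26 -11.5 5
```

```text
t 4.3 tcp [ 0.4297 -0.3563  0.256 ] xang 14.13 tilt [ 0.015 -0.016 -1.   ] F [-0.1  0.7 -5.4] gap 0.527 q [-0.89  0.49  1.66  0.    0.96  0.43]
[[[0.013, -0.043, -0.001, 8.0], [0.007, -0.045, -0.001, 8.0], [0.0, -0.045, -0.001, 8.0], [-0.006, -0.045, -0.001, 1.6], [-0.007, -0.044, -0.001, -0.0]]] left [0.001 0.032 0.   ]
```

View pics/s4.png

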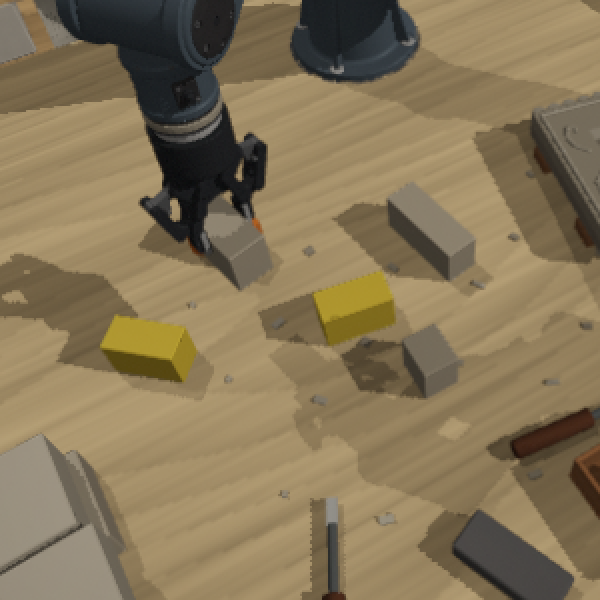

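View pics/w4.png

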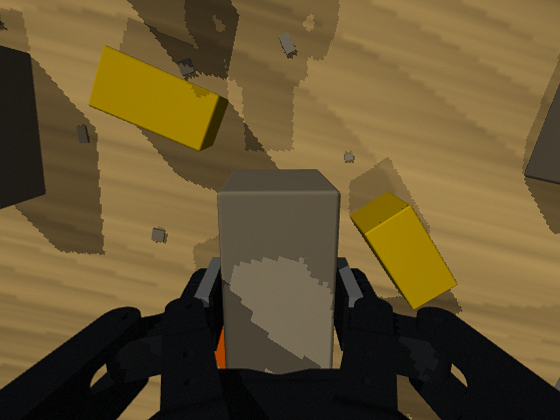

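The block is held. Now carrying it to the pocket.

Request:
apply_moves(increments=[[[0.013,-0.043,0,8],[0.007,-0.045,0,8],[0,-0.045,0,8],[-0.006,-0.045,0,1.6],[-0.007,-0.044,0,0]]])

```text
t: 4.8
tcp_pos: [0.4384, -0.1296, 0.2413]
tool_rot: [0.993, -0.115, 0.002, 0.004]
force: [1.6, 0.5, -4.3]
finger_gap: 0.53
```

```bash
python3 plan.py 0.4954 0.1786 0.25 -11.5 5
```

```text
t 4.8 tcp [ 0.4384 -0.1296  0.2413] xang -13.21 tilt [ 0.002 -0.009 -1.   ] F [ 1.6  0.5 -4.3] gap 0.53 q [-0.53  0.4   1.91 -0.01  0.82  1.28]
[[[-0.002, -0.045, -0.001, -1.7], [-0.001, -0.045, -0.001, -0.0], [-0.001, -0.045, -0.001, -0.0], [-0.001, -0.045, -0.001, -0.0], [-0.001, -0.045, -0.001, -0.0]]] left [0.016 0.087 0.002]
```

Request:
apply_moves(increments=[[[-0.002,-0.045,-0.004,-1.7],[-0.001,-0.045,-0.004,0],[-0.001,-0.045,-0.004,0],[-0.001,-0.045,-0.004,0],[-0.001,-0.045,-0.004,0]]])

```text
t: 5.3
tcp_pos: [0.4712, 0.1024, 0.2477]
tool_rot: [0.995, -0.101, -0.013, 0.002]
force: [1.0, -0.5, -4.7]
finger_gap: 0.534
```

```bash
python3 plan.py 0.4954 0.1786 0.25 -11.5 5
```

```text
t 5.3 tcp [0.4712 0.1024 0.2477] xang -11.61 tilt [-0.026 -0.002 -1.   ] F [ 1.  -0.5 -4.7] gap 0.534 q [-0.02  0.43  1.83 -0.    0.91  1.76]
[[[0.005, -0.045, -0.001, -0.1], [0.004, -0.035, -0.001, -0.0], [0.0, -0.0, -0.0, -0.0], [0.0, -0.0, -0.0, -0.0], [0.0, -0.0, -0.0, -0.0]]] left [0. 0. 0.]
```

Request:
apply_moves(increments=[[[0.005,-0.04,0,0],[0.004,-0.03,0.0,0],[0,0,0,0],[0,0,0,0]]])

```text
t: 5.7
tcp_pos: [0.4899, 0.1775, 0.237]
tool_rot: [0.995, -0.097, -0.021, 0.003]
force: [-0.9, -0.6, -5.7]
finger_gap: 0.528
```

```bash
cat > bt.py <<'E'
# block pose in tool frame from wrist depth: top-face plane + end edge
from h import *
from station import manip
import sys
def go(tag):
    n='wrist';m=manip.camera_model(n);s=manip.sense();p,d=manip.snapshot(n);cv2.imwrite(f'pics/{tag}.png',p[...,::-1])
    M=np.array(m['mount']);h,w=d.shape;uv=np.stack(np.meshgrid(np.arange(w),np.arange(h)),-1).reshape(-1,2)
    u=cv2.undistortPoints(uv.astype(float).reshape(-1,1,2),np.array(m['mtx']),np.array(m['distortion']))[:,0]
    C=np.c_[u,np.ones(len(u))]*d.reshape(-1,1);T=(C@M[:3,:3].T+M[:3,3]).reshape(h,w,3)
    # top face candidates: |y|<18mm in tool, x in -5..40, z 25..75 (tool)
    k=(d>0)&(abs(T[...,1])<.017)&(T[...,0]>0.0)&(T[...,0]<.03)&(T[...,2]>.02)&(T[...,2]<.075)
    q=T[k];A=np.c_[q[:,:2],np.ones(len(q))]
    for _ in range(4):
        c,*_r=np.linalg.lstsq(A,q[:,2],rcond=None);r=abs(A@c-q[:,2]);g=r<max(.0015,2*np.median(r));A,q=A[g],q[g]
    R=Ro.from_quat(s['tool_rot']).as_matrix();nrm=R@np.array([c[0],c[1],-1]);nrm/=np.linalg.norm(nrm)
    print('n',len(q),'top z in tool at 0: %.4f'%c[2],'slope x %.3f y %.3f'%(c[0],c[1]),'world normal',nrm.round(3),'tilt deg %.1f'%np.degrees(np.arccos(abs(nrm[2]))))
    # end edge: face points near plane
    f=(d>0)&(abs(T[...,2]-(T[...,:2]@c[:2]+c[2]))<.003)&(abs(T[...,1])<.03)&(T[...,0]<.1)&(T[...,0]>-.02);x=T[f]
    print('end x max %.4f'%np.percentile(x[:,0],99.5),'y %.4f %.4f'%tuple(np.percentile(x[:,1],[1,99])))
go(sys.argv[1])
E
python3 bt.py w5; python3 plan.py 0.4954 0.1786 0.20 -11.5 5
```

```text
n 6231 top z in tool at 0: 0.0495 slope x 0.018 y 0.027 world normal [ 0.055 -0.028  0.998] tilt deg 3.5
end x max 0.0441 y -0.0218 0.0236
t 5.75 tcp [0.4898 0.1772 0.237 ] xang -11.18 tilt [-0.043 -0.002 -0.999] F [-0.9 -0.6 -4.7] gap 0.533 q [0.13 0.5  1.74 0.   0.95 1.89]
[[[0.005, -0.002, 0.037, 0.3], [0.0, -0.0, -0.0, -0.0], [0.0, -0.0, -0.0, -0.0], [0.0, -0.0, -0.0, -0.0], [0.0, -0.0, -0.0, -0.0]]] left [0. 0. 0.]
```

View pics/w5.png

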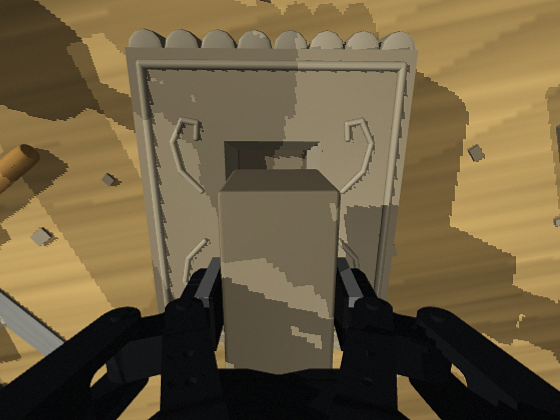

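The block already leans about 3° with its far end low, so I use the near rim to tilt it further and put the far end in first. I move back along the pocket and come down to just above the rim.

Request:
apply_moves(increments=[[[-0.012,-0.002,0.015,0.3],[-0.011,-0.001,0.02,0],[0,0,0.015,0],[0,0,0,0]]])

```text
t: 6.15
tcp_pos: [0.4631, 0.1798, 0.1837]
tool_rot: [0.994, -0.103, -0.025, 0.005]
force: [-0.0, 0.2, -4.7]
finger_gap: 0.529
```

```bash
python3 bt.py w6; cat > rel.py <<'E'
from station import manip
import numpy as np
from scipy.spatial.transform import Rotation as Ro
s=manip.sense();p=np.array(s['tcp_pos']);R=Ro.from_quat(s['tool_rot']).as_matrix()
c=np.array([.4807,.1816,.0395]);a=np.radians(-11.5);U=np.array([[np.cos(a),np.sin(a),0],[-np.sin(a),np.cos(a),0],[0,0,1]])
print('t %.2f'%s['t'],'TCP rel pocket',(U@(p-c)).round(4),'pivot',(U@(p+R@[0,0,.0595]-c)).round(4),'toolz',(U@R[:,2]).round(3),'yaw %.1f'%np.degrees(np.arctan2(R[1,0],R[0,0])),'F',(U@s['force']).round(1),'gap %.3f'%s['finger_gap'])
E
python3 rel.py
```

```text
n 6226 top z in tool at 0: 0.0494 slope x 0.019 y 0.028 world normal [ 0.063 -0.027  0.998] tilt deg 3.9
end x max 0.0440 y -0.0218 0.0236
t 6.20 TCP rel pocket [-0.0166 -0.0052  0.1449] pivot [-0.0194 -0.006   0.0855] toolz [-0.047 -0.014 -0.999] yaw -11.9 F [-0.7 -0.1 -5.2] gap 0.529
```

View pics/w6.png

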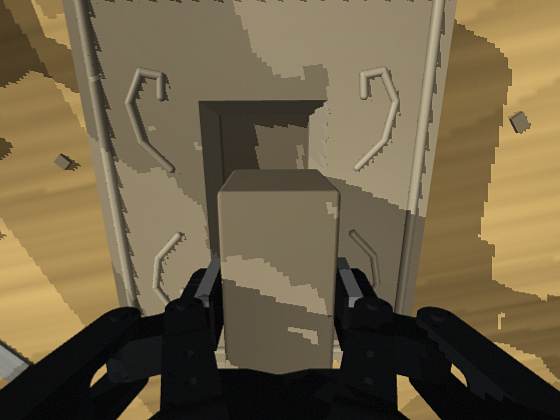

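Lateral offset is about 7 mm. I correct it, then descend in small steps.

Request:
apply_moves(increments=[[[0,-0.007,0.004,0],[0.001,0,0.004,0],[0,0,0,0]]])

```text
t: 6.5
tcp_pos: [0.4674, 0.1855, 0.177]
tool_rot: [0.994, -0.105, -0.023, 0.004]
force: [0.5, -0.1, -5.2]
finger_gap: 0.526
```

```bash
python3 bt.py w7;python3 rel.py
```

```text
n 6208 top z in tool at 0: 0.0495 slope x 0.017 y 0.026 world normal [ 0.057 -0.026  0.998] tilt deg 3.6
end x max 0.0441 y -0.0218 0.0236
t 6.55 TCP rel pocket [-0.0137  0.0013  0.1377] pivot [-0.0163  0.0006  0.0783] toolz [-0.044 -0.012 -0.999] yaw -12.0 F [-0.7 -0.5 -4.7] gap 0.531
```

View pics/w7.png

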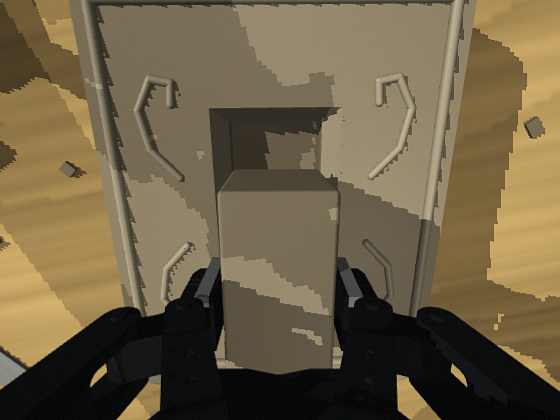

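Request:
apply_moves(increments=[[[-0.004,0,0.004,0],[0,0,0.004,-0.4],[0,0,0.003,0]]])

```text
t: 6.85
tcp_pos: [0.4658, 0.1869, 0.1685]
tool_rot: [0.995, -0.101, -0.018, 0.003]
force: [3.9, -0.5, 11.9]
finger_gap: 0.528
```

```bash
python3 bt.py w8;python3 rel.py
```

```text
n 6296 top z in tool at 0: 0.0493 slope x 0.076 y 0.009 world normal [ 0.109 -0.021  0.994] tilt deg 6.4
end x max 0.0441 y -0.0218 0.0236
t 6.90 TCP rel pocket [-0.0155  0.0023  0.1289] pivot [-0.0176  0.0017  0.0695] toolz [-0.035 -0.009 -0.999] yaw -11.6 F [1.2 0.9 6.7] gap 0.527
```

The contact is rotating the block in the grip: tilt is 6.4° at about 12 N. Continuing.

Request:
apply_moves(increments=[[[-0.001,0,0.005,0],[0,0,0.005,0],[0,0,0.004,0]]])

```text
t: 7.2
tcp_pos: [0.4727, 0.1861, 0.1607]
tool_rot: [0.995, -0.099, -0.007, 0.003]
force: [0.2, -2.9, 7.9]
finger_gap: 0.532
```

```bash
python3 bt.py w9;python3 rel.py
```

```text
n 6590 top z in tool at 0: 0.0484 slope x 0.272 y -0.003 world normal [ 0.272 -0.045  0.961] tilt deg 16.0
end x max 0.0430 y -0.0217 0.0235
t 7.25 TCP rel pocket [-0.0086  0.0028  0.1209] pivot [-0.0094  0.0024  0.0614] toolz [-0.014 -0.007 -1.   ] yaw -11.3 F [ 1.2 -2.7  7.4] gap 0.529
```

Tilt is 16°, with the far lower edge about 1 mm above the pocket floor and the block centre at about (-15, 42) mm. I hold briefly, then slide the low edge toward the far wall.

Request:
apply_moves(increments=[[[0,0,0.002,0],[0,0,0,0],[0,0,-0.002,0],[0.006,0.001,-0.001,0],[0.007,0.001,0,0]]])

```text
t: 7.75
tcp_pos: [0.4852, 0.1814, 0.1625]
tool_rot: [0.995, -0.098, -0.007, 0.003]
force: [0.4, -0.6, -5.0]
finger_gap: 0.528
```

```bash
python3 bt.py w10;python3 rel.py
```

```text
n 6599 top z in tool at 0: 0.0484 slope x 0.286 y -0.002 world normal [ 0.284 -0.048  0.958] tilt deg 16.7
end x max 0.0428 y -0.0217 0.0235
t 7.80 TCP rel pocket [0.0063 0.0007 0.123 ] pivot [0.0057 0.0004 0.0635] toolz [-0.011 -0.006 -1.   ] yaw -11.3 F [ 0.8  0.5 -4.1] gap 0.530
```

View pics/w10.png

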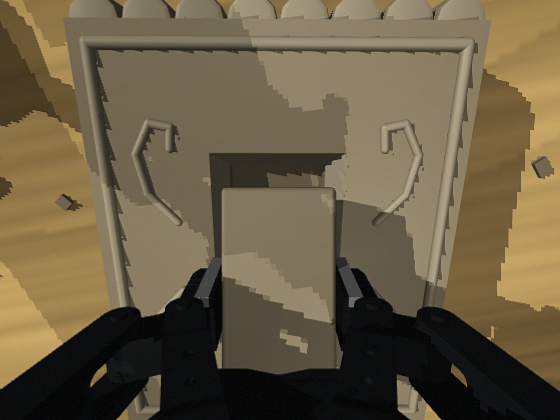

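Request:
apply_moves(increments=[[[0.005,0,0,0],[0.005,0,0.001,0],[0,0,0.002,0],[0,0,0.002,0]]])

```text
t: 8.2
tcp_pos: [0.4986, 0.1787, 0.1576]
tool_rot: [0.995, -0.099, -0.006, 0.002]
force: [-7.2, -0.5, 22.4]
finger_gap: 0.53
```

```bash
python3 bt.py w11;python3 rel.py
```

```text
n 6599 top z in tool at 0: 0.0484 slope x 0.280 y -0.001 world normal [ 0.276 -0.048  0.96 ] tilt deg 16.3
end x max 0.0428 y -0.0217 0.0235
t 8.25 TCP rel pocket [0.0182 0.0007 0.1183] pivot [0.0176 0.0003 0.0589] toolz [-0.01  -0.006 -1.   ] yaw -11.3 F [-2.4 -2.4  6.8] gap 0.528
```

Floor contact made. Now rocking it down along the arc.

Request:
apply_moves(increments=[[[-0.004,0,0.002,0],[-0.004,0,0.003,0],[-0.003,0,0.003,0]]])

```text
t: 8.55
tcp_pos: [0.493, 0.1798, 0.1554]
tool_rot: [0.995, -0.098, 0.003, 0.002]
force: [-3.0, -3.0, 13.2]
finger_gap: 0.53
```

```bash
python3 bt.py w12;python3 rel.py
```

```text
n 6562 top z in tool at 0: 0.0482 slope x 0.225 y -0.002 world normal [ 0.21  -0.036  0.977] tilt deg 12.3
end x max 0.0433 y -0.0218 0.0237
t 8.60 TCP rel pocket [0.0119 0.0007 0.1157] pivot [0.0123 0.0005 0.0563] toolz [ 0.006 -0.004 -1.   ] yaw -11.2 F [-2.  -2.3  9.9] gap 0.525
```

Request:
apply_moves(increments=[[[-0.004,0,0.003,0],[-0.004,0,0.004,0],[-0.004,0,0.004,0]]])

```text
t: 8.9
tcp_pos: [0.4842, 0.1814, 0.1503]
tool_rot: [0.995, -0.097, 0.009, 0.002]
force: [-2.1, -1.8, 9.4]
finger_gap: 0.529
```

```bash
python3 bt.py w13;python3 rel.py
```

```text
n 6486 top z in tool at 0: 0.0477 slope x 0.099 y 0.000 world normal [ 0.078 -0.013  0.997] tilt deg 4.5
end x max 0.0439 y -0.0218 0.0236
t 8.95 TCP rel pocket [0.0029 0.0005 0.1103] pivot [0.004  0.0003 0.0508] toolz [ 0.019 -0.003 -1.   ] yaw -11.1 F [-1. -2. 10.] gap 0.531
```

Request:
apply_moves(increments=[[[-0.003,0,0.003,0],[-0.002,0,0.003,0],[0,0,0.002,0]]])

```text
t: 9.25
tcp_pos: [0.4796, 0.1821, 0.1469]
tool_rot: [0.995, -0.097, 0.013, 0.002]
force: [-5.8, -1.2, 15.2]
finger_gap: 0.526
```

```bash
python3 bt.py w14;python3 rel.py
```

```text
n 6401 top z in tool at 0: 0.0474 slope x 0.031 y -0.001 world normal [0.006 0.002 1.   ] tilt deg 0.3
end x max 0.0440 y -0.0218 0.0236
t 9.30 TCP rel pocket [-0.0012  0.0002  0.1074] pivot [0.0003 0.0001 0.048 ] toolz [ 0.026 -0.002 -1.   ] yaw -11.1 F [-4.1 -2.4 12. ] gap 0.528
```

View pics/w14.png

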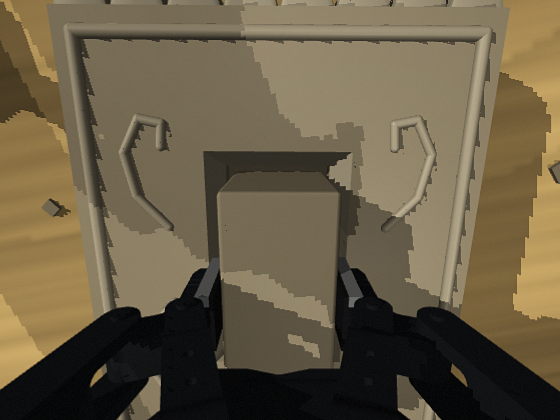

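It is level (0.3°) with its top 60.0 mm above the floor, so fully home. Releasing and retreating.

Request:
apply_moves(increments=[[[0,0,0,0],[0,0,0,0],[0,0,0,0],[0,0,0,0]]], fingers=0.9)

```text
t: 9.7
tcp_pos: [0.4801, 0.1825, 0.1486]
tool_rot: [0.995, -0.097, 0.014, 0.002]
force: [-0.3, 0.4, 0.4]
finger_gap: 0.9
```

Request:
apply_moves(increments=[[[0,0,-0.01,0],[0,0,-0.03,0],[0,0,-0.04,0],[0,0,-0.04,0],[0,0,-0.03,0]]])

```text
t: 10.2
tcp_pos: [0.4738, 0.183, 0.3002]
tool_rot: [0.995, -0.097, 0.008, 0.003]
force: [1.0, 0.0, -0.2]
finger_gap: 0.896
```

Request:
apply_moves(increments=[[[-0.02,0,0,0],[-0.02,0,0,0],[0,0,0,0],[0,0,0,0]]])

```text
t: 10.6
tcp_pos: [0.4349, 0.1914, 0.3059]
tool_rot: [0.995, -0.097, 0.014, 0.002]
force: [-0.1, 0.0, 0.0]
finger_gap: 0.898
```

```bash
python3 - <<'E'
from blk import *
blk('w15',(.4807,.1816),(.085,.115),.08)
for n in('scene','top'):
    m=manip.camera_model(n);p,d=manip.snapshot(n);cv2.imwrite(f'pics/{n}9.png',p[...,::-1]);P=cloud(n,m,d)
    for nm,xy,zr in(('short',(.603,-.207),(.05,.07)),('long',(.4365,-.109),(.05,.07)),('mid',(.4807,.1816),(.085,.115))):
        k=(d>0)&(np.hypot(P[...,0]-xy[0],P[...,1]-xy[1])<.08)&(P[...,2]>zr[0])&(P[...,2]<zr[1])&(cv2.cvtColor(p,cv2.COLOR_RGB2HSV)[...,1]<110)
        nl,L,st,ce=cv2.connectedComponentsWithStats(k.astype(np.uint8))
        if nl<2: print(n,nm,'none');continue
        i=1+np.argmax(st[1:,4]);q=P[L==i];r=cv2.minAreaRect((q[:,:2]*1000).astype(np.float32))
        print(n,nm,st[i,4],np.median(q[:,2]).round(4),np.round(r[0],1),np.round(r[1],1),round(r[2],1))
E
python3 rel.py
```

```text
[ 251   96   58  111 6145] 0.0993 [479.8 180.7] [46.1 89.5] 78.7
scene short 478 0.0592 [ 604.1 -205.8] [46.8 58.1] 89.3
scene long 765 0.0593 [ 437.  -107.4] [129.6  48.4] 9.3
scene mid 515 0.0992 [482.4 180.9] [45.8 91.6] 79.1
top short 396 0.0588 [ 602.1 -208.5] [44.7 56.5] 88.5
top long 888 0.059 [ 435.7 -109.7] [127.4  45.9] 9.6
top mid 675 0.0987 [481.9 180.9] [47.7 90.1] 78.2
t 10.75 TCP rel pocket [-0.0462  0.0005  0.2659] pivot [-0.0446  0.0004  0.2064] toolz [ 0.028 -0.    -1.   ] yaw -11.1 F [ 0.9 -0.3  0.3] gap 0.903
```

View pics/w15.png

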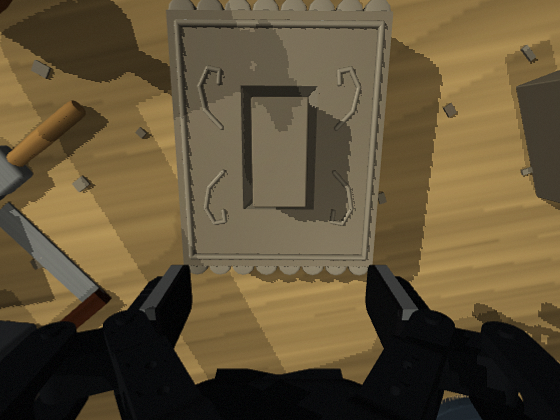

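The block is seated in the pocket at (280,152), flat, aligned and clear of the gripper. Handing in.

```bash
python3 -c "
from station import manip
print(manip.sign_off())"
```

```text
the job is handed in; nothing more can be done
None
```

The middle block is seated flat in the pocket and released, and the job was handed in at about 10.8 s.

**How it was done:** I gripped the block across its width and pressed its near end on the pocket rim, because the moves cannot tilt the tool. That turned it in the grip to about 16–17°, a little under the 20° asked for, with its far lower edge just above the pocket floor. I then slid that edge to the far wall, rocked the block down along an arc and let go.

**Last checks:**
- **Middle block:** all three cameras put its top at z ≈ 0.099, which is 60 mm above the pocket floor, so it is fully home. It is about 1–2 mm from the pocket centre and within 0.5° of the pocket's direction. Its tilt was 0.3° just before release.
- **Short and long blocks:** they moved less than 1 mm by either camera, within measurement noise.
- **Forces:** the highest reading was about 24 N, and the reading after retreat was near zero.

**Disagreements:**
- **Pocket centre:** the scene and top views differed by up to about 6 mm, so I used the wrist measurement between them.
- **Tool drift:** the tool drifted up to about 3° from vertical during moves, and I allowed for it.

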